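# Slide a steel tab along the fence into the corner pocket of a welding fixture

## Robot

A 6-joint arm with a two-finger parallel gripper is mounted at the origin on the work surface. World frame = base frame: x ahead of the robot, y to its left, z up, the work surface at z = 0. Lengths are in m, angles in degrees, forces in N, time in s.
With the tool pointing down it reaches from about 0.375 to 0.9 m from the base axis. Payload 3.1 kg.
Tool frame: the origin (TCP) lies at the very end of the fingers, on their centre line; the grasp point (between the pads) lies 19 mm behind it; z points along the fingers, y is the direction in which the jaws open and shut (so a half turn about z gives the same grasp; the last joint's range is limited). The gripper opens to 87 mm and grips with 3 to 60 N. Pads are 19 mm wide; open, the fingers measure 117 mm over their backs; the gripper's body (75 mm by 190 mm) begins 51 mm behind the grasp point.
Start: joints at [54.517, 30.224, 82.088, -0, 67.689, -10.227], TCP at [0.267, 0.565, 0.223] pointing down, gripper open.
Joint ranges: [-176.69, 176.69], [-43.24, 126.21], [12.49, 139.97], [-82, 262], [0, 151.66], [-163.58, 163.58]. Speed limits (degrees/s): [159.86, 159.86, 180, 180, 180, 180].

## Interface

Orientations are given as a 3x3 rotation matrix whose columns are the frame's x, y, z axes.
In Python, from rig import bot gives the robot as it stands. The module is installed in compiled form; this text tells all that it offers.
- The arm moves only by the tool play_rows, never from a script. Its argument "targets" is a list of rows, each a list of 7 numbers: the closure, from 0 (fully open) to 1 (shut), then the shift along the world's x, y, z in m, then the turn, a rotation vector about the world's x, y, z in rad. A call has 1 to 12 rows; each row shifts and turns the commanded pose from where the row before left it; what a row does not reach is not made up. A row lasts 1/8 s, in which the tool goes at most 62.5 mm and 10.7 degrees, less where a joint would pass 70% of its speed; a pose out of reach is approached as far as the arm can. A call with a gripper value outside its range is refused whole. The fingers move at their own pace and stop on an object; the grip force is fixed at half the most. Time passes only in rows, so rows that do not move let the fingers close. It gives the time, the measured TCP pose, the force and the opening at its end, in the units of the state.
- bot.read_state(): the state, without advancing time (a new reading comes with each control period).
- bot.capture(name): name is "scene" or "top" or "wrist"; returns the picture (480x640x3 uint8, blue, green, red); there is no depth.
- bot.get_calibration(name): a dict with "fx", "fy", "cx", "cy" (pixels), "R" (3x3) and "t" (3): a world point X has camera coordinates R X + t. Camera axes: x right, y down, z forward; pixel columns grow to the right and rows downward; lengths in m; the calibration is good to about 2 mm. The wrist camera is an equidistant fisheye: a pixel r from the principal point sees the ray r / f radians off the axis. A picture is of the moment at which its call begins: read the wrist's pose just before it. get_calibration takes no time and is no camera call; for the wrist camera it gives the pose at the moment of the call.
- bot.hand_in(): hands the job in, once; it reports no verdict.
The state is a dict: "time_s": time; "joint_positions": joint angles; "qvel": joint speeds; "tau": joint torques, N m; "position": TCP position; "tcp_rot": TCP orientation; "force": force on the tool from outside, world axes, zero at the start; "moment": the same for the moment, N m; "opening": opening from 0.0 (shut) to 1.0 (fully open).
Only numpy, scipy, OpenCV 4.12 (cv2) and the standard library are available. Lean on these libraries where they do the work, as an engineer would, in place of code of your own. Each camera call takes 0.05 s, during which the arm holds its last target. There are 200 camera calls.

## Task

Load the welding fixture: with the fingertips push the flat steel tab with two bolt holes up against the long fence, and, keeping it against the fence, slide it along until it is fully home in the corner pocket, flush with both the fence and the end stop. Only push or drag it on the plate, never pick it up or tip it, and leave everything else on the plate and the bench where it is. Then let go and back off.

Things in the scene. Friction and masses are not known exactly. Their poses are not given: they have to be found in the camera images.
- tab: The part to load: bright steel flat bar 40 x 80 x 12 mm (x, y, z), two 11 mm bolt holes in its top, loose on the plate, 0.2 to 0.4 kg. Origin: centre of its underside; y along the 80 mm side, z up. Starts on the robot's side of the fence, long side within 0.5 rad of it. Either end may lead. Friction about 0.25 on the oiled plate, fence and stop, 0.8 or more on fingers.
- fixture: Welding fixture, fixed: dark steel plate 260 x 540 x 20 mm (x, y, z) with a grid of 16 mm holes (looks only, the top is flat to push on) and an aluminium fence. Origin: centre of the plate's underside. x points away from the robot, across the plate to the fence; y runs along the fence; z up. Plate top at z = 20 mm.
- fence (a point): Middle of the foot of the fence's upright working face, on the plate top; axes as the fixture's. The face is the plane x = 0 here and looks to -x, towards the robot; it is 440 mm long (y = -220 to +220 mm) and 24 mm high, 8 mm thick. Behind it lie its 36 mm foot and bolt heads, lower than 20 mm.
- end_stop: End stop, fixed near the -y end of the fence, its place along it varies: aluminium block 60 (x) x 34 (y) x 24 mm, screw heads to 32 mm. Origin: the pocket's corner on the plate top, where fence face (x = 0) meets stop face (y = 0); axes as the fixture's. The pocket opens to +y. Home, the tab's origin is at x = -20, y = +40, z = 0 mm here, its y axis along this y axis.
- lip (a point): Middle of the end stop's guide lip, on the plate top: 12 mm high, reaching 23 mm out from the stop face along +y, its inner face 43 mm from the fence face, its outer side 58 mm from it; mouth slightly flared. The 40 mm wide tab enters between fence and lip with 3 mm to spare; 57 mm of it stay outside the lip.
- pad: Leave alone: a square steel pad 44 x 44 x 10 mm with one 17 mm hole, loose on the plate. Origin: centre of its underside.
- collar: Leave alone: a round steel collar, outside diameter 42 mm, 28 mm high, standing loose on the plate. Origin: centre of its underside.
- tube: Leave alone: a dark square tube offcut 40 x 40 mm, 45 mm high, standing loose on the plate. Origin: centre of its underside.
- hammer: Leave alone: a hammer 300 mm long lying on the bench along its x axis, right of the fixture (-y), up to 30 mm high. Origin: under its middle.
- wrench: Leave alone: an open-end wrench 200 mm long lying on the bench along its x axis, left of the fixture. Origin: under its middle.
- cup: Leave alone: a white cup, 80 mm across and 95 mm high, on the bench right of the fixture. Origin: centre of its underside.
- tape: Leave alone: a black and yellow tape measure 62 x 30 x 60 mm on the bench left of the fixture. Origin: centre of its underside.
Not all that is in view belongs to the job. Leave any black or yellow look-alike of the tab alone.

How it is judged (in metres and radians):
On the way, in this order (a step that is already met when the one before it is completed fails the run):
1. the tab lies flat against the fence, still at least 40 mm short of home (x of tab in the frame of end_stop above -0.0235 m and y of tab in the frame of end_stop above 0.08 m and angle between the y axis of tab and the y axis of end_stop, either way round below 0.06 rad), for 0.1 s.
2. the tab is home in the corner pocket (x of tab in the frame of end_stop between -0.0225 and -0.0175 m and y of tab in the frame of end_stop between 0.0375 and 0.0425 m and z of tab in the frame of end_stop between -0.002 and 0.002 m and angle between the y axis of tab and the y axis of end_stop, either way round below 0.04 rad), for 0.2 s.
At the end, for the whole second after the job is handed in: The tab lies flat on the plate, at rest in the pocket, within 2.5 mm of the fence and of the end stop and parallel to the fence within 0.04 rad; nothing else has moved more than 15 mm (all of step 2 and linear speed of tab below 0.01 m/s and distance of each of pad, collar, tube, hammer, wrench, cup, tape from where it was at the start of the episode below 0.015 m); the robot touches nothing.
It fails at once if the tab is lifted more than 6 mm off the plate (z of tab in the frame of end_stop above 0.006 m).
It fails at once if the tab is tipped by more than 0.15 rad (angle between tab's own z axis and vertical above 0.15 rad).
It fails at once if the tab leaves the fence by more than 6 mm on the last 40 mm of its way home (y of tab in the frame of end_stop below 0.08 m and x of tab in the frame of end_stop below -0.026 m).
It fails at once if anything else on the plate or the bench is moved more than 15 mm (distance of any of pad, collar, tube, hammer, wrench, cup, tape from where it was at the start of the episode above 0.015 m).
It also fails if it takes over 64 s, if anything falls off the work surface, if the arm or the gripper's body presses on something with over 40 N, if the wrist force passes 120 N, or if a joint passes its speed limit or range.

## Working session

There is one attempt and no reset: what is moved stays moved. The work goes in short steps, Python scripts to look and compute and a tool call to move; the robot and the scene stay as the last step left them, time stands still between calls to the robot, and variables do not carry over. Pictures are saved under pics/ and viewed, about 8 in all and at most 12, crops included, and the job is handed in when it is done.

Besides the shell and the picture viewer there is one more tool, called after ">>>" by a JSON object that holds its "op" and its "data", one argument or row to a line. play_rows: Moves the arm, as the interface text tells. Its arguments: {"type":"object","properties":{"targets":{"type":"array","items":{"type":"array","items":{"type":"number"}}}},"required":["targets"]}

```bash
mkdir -p pics; python3 - <<'E'
from rig import bot
import cv2
for n in("top","scene"):
    cv2.imwrite(f"pics/{n}0.png",bot.capture(n)); c=bot.get_calibration(n); print(n,c)
s=bot.read_state();print(s['time_s'],s['position'],s['tcp_rot'],s['opening'])
E
```

```text
top {'fx': 554.3976612350582, 'fy': 554.3976612350582, 'cx': 315.78704390729814, 'cy': 238.63020188619436, 'R': array([[ 2.19481149e-02, -9.99755291e-01,  2.76387387e-03],
       [-9.93064019e-01, -2.21204554e-02, -1.15475278e-01],
       [ 1.15508159e-01, -2.10239016e-04, -9.93306509e-01]]), 't': array([-0.0128673 ,  0.50586594,  1.63389573])}
scene {'fx': 466.8776805053362, 'fy': 466.8776805053362, 'cx': 315.9059343541798, 'cy': 235.45256718663632, 'R': array([[ 0.52563909,  0.85068524,  0.00617825],
       [ 0.68165529, -0.41682807, -0.60133221],
       [-0.50896917,  0.32029515, -0.79897522]]), 't': array([-0.28267562, -0.30253572,  1.47055561])}
0.1 [0.2662743  0.56472304 0.22168652] [[-9.04394054e-01  4.26696782e-01 -1.11837261e-03]
 [ 4.26698102e-01  9.04392807e-01 -1.54266611e-03]
 [ 3.53197477e-04 -1.87238553e-03 -9.99998185e-01]] 0.9968859068241028
```

View pics/top0.png

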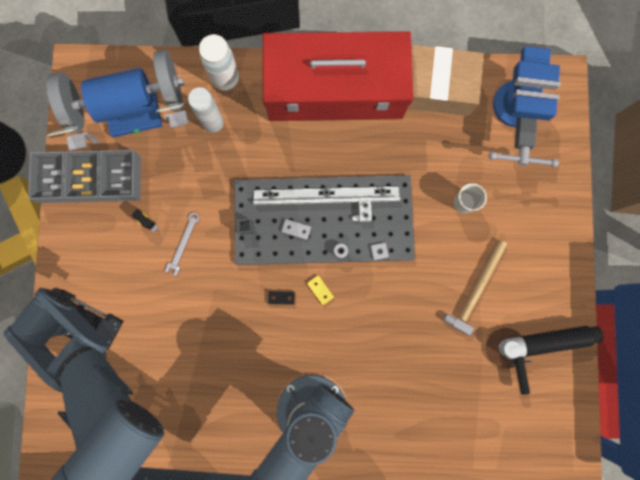

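View pics/scene0.png

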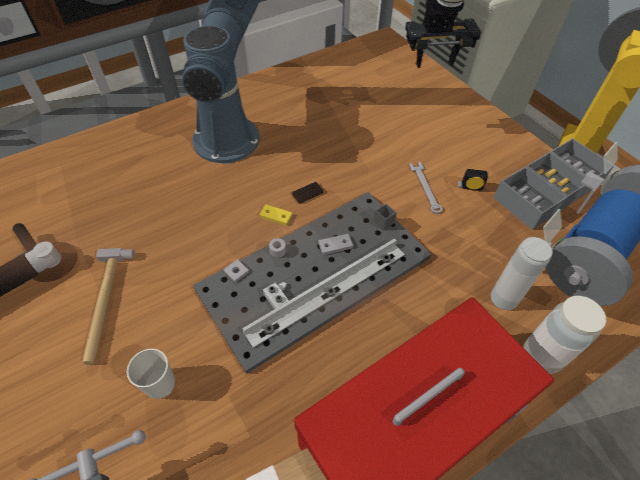

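The top picture shows the plate at columns 235–413 and rows 177–263. The tab is at about (296,229), the tube (245,227), the collar (340,250), the pad (380,251) and the stop (362,210). The scene picture agrees. Next I'll enlarge both.

```bash
python3 - <<'E'
import cv2
a=cv2.imread("pics/top0.png")[170:270,228:420]
cv2.imwrite("pics/topc.png",cv2.resize(a,None,fx=4,fy=4,interpolation=cv2.INTER_CUBIC))
a=cv2.imread("pics/scene0.png")[190:370,190:440]
cv2.imwrite("pics/scenec.png",cv2.resize(a,None,fx=3.2,fy=3.2,interpolation=cv2.INTER_CUBIC))
E
```

```text
(no output)
```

View pics/topc.png

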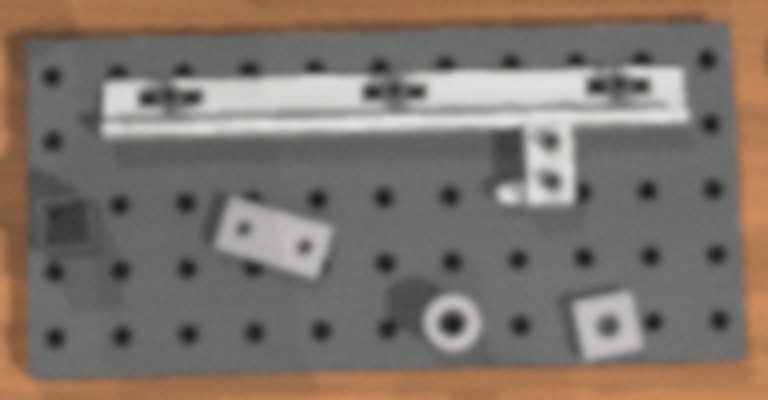

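View pics/scenec.png

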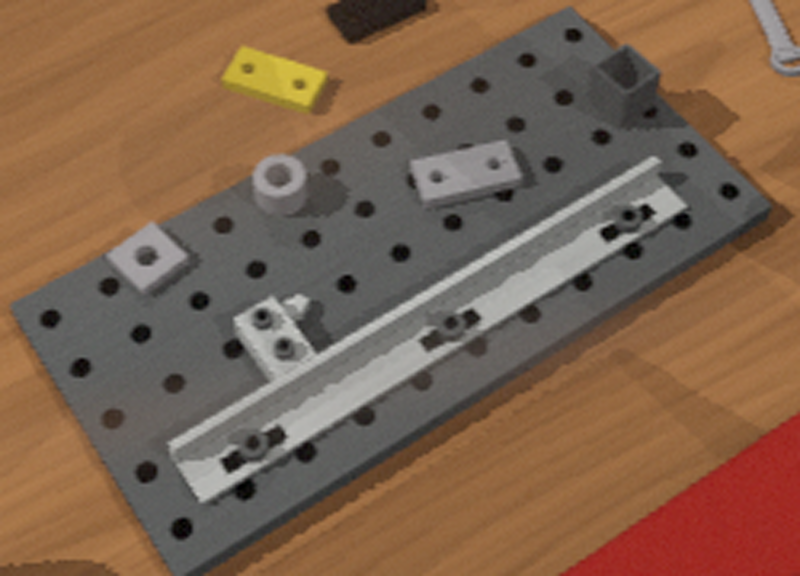

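The crops show the tab's top corners at about (232,196), (333,228), (318,280) and (214,247) in the top crop. The fence's bright edge runs from (101,136) to (688,122), and the stop's left face is at x≈525 with the lip tip at about (497,193). In the scene crop the tab's corners are near (410,160), (515,140), (524,185) and (422,205).

```bash
cat > h.py <<'E'
from rig import bot
import numpy as np, cv2
def world(name,uv,z,c=None):
    c=c or bot.get_calibration(name); uv=np.atleast_2d(uv).astype(float)
    xy=np.c_[(uv[:,0]-c['cx'])/c['fx'],(uv[:,1]-c['cy'])/c['fy']]
    if name=='wrist':
        r=np.linalg.norm(xy,axis=1)[:,None]; d=np.c_[xy/r*np.sin(r),np.cos(r)]
    else: d=np.c_[xy,np.ones(len(xy))]
    R,t=np.array(c['R']),np.array(c['t']); C=-R.T@t; d=d@R
    return C+d*((z-C[2])/d[:,2])[:,None]
def px(name,X,c=None):
    c=c or bot.get_calibration(name); p=np.atleast_2d(X)@np.array(c['R']).T+c['t']
    q=p[:,:2]/p[:,2:]
    if name=='wrist':
        r=np.linalg.norm(p[:,:2],axis=1)[:,None]; q=p[:,:2]/r*np.arctan2(r,p[:,2:])
    return q*[c['fx'],c['fy']]+[c['cx'],c['cy']]
T=lambda p:(np.array(p,float)+.5)/4-.5+[228,170]
S=lambda p:(np.array(p,float)+.5)/3.2-.5+[190,190]
E
python3 - <<'E'
from h import *
np.set_printoptions(precision=4,suppress=True)
w=lambda l,p,z:print(l,world('top',T(p),z)[:,:2].tolist() if 0 else world('top',T(p),z)[:,:2].round(4).tolist())
s=lambda l,p,z:print(' S',l,world('scene',S(p),z)[:,:2].round(4).tolist())
w('tab',[(232,196),(333,228),(318,280),(214,247)],.032)
s('tab',[(410,160),(515,140),(524,185),(422,203)],.032)
w('fence bottom edge z20',[(101,137),(688,123)],.02)
w('fence bottom edge z44',[(101,137),(688,123)],.044)
s('fence ridge front z44',[(168,446),(655,157)],.044)
s('fence ridge back z44',[(175,453),(661,163)],.044)
w('holes',[(55,336),(719,320),(707,60),(52,76)],.02)
w('plate TL TR',[(28,38),(732,22)],.02)
w('stop top left face',[(526,130),(524,205)],.044)
w('stop BR',[(576,206)],.044)
w('lip tip',[(497,193)],.032)
s('stop top',[(234,323),(272,297),(313,352)],.044)
w('collar top',[(452,323)],.048)
w('pad top',[(572,299),(634,289),(644,350),(584,361)],.03)
w('tube top',[(66,222)],.065)
c=bot.get_calibration('wrist');print(c)
E
```

```text
tab [[0.5642, 0.0903], [0.5417, 0.0139], [0.5021, 0.0242], [0.5253, 0.1027]]
 S tab [[0.504, 0.0263], [0.5312, 0.1095], [0.572, 0.0903], [0.5445, 0.0122]]
fence bottom edge z20 [[0.6091, 0.1917], [0.6299, -0.2541]]
fence bottom edge z44 [[0.6049, 0.189], [0.6254, -0.2505]]
 S fence ridge front z44 [[0.6329, -0.2509], [0.6103, 0.1889]]
 S fence ridge back z44 [[0.6402, -0.2491], [0.6175, 0.1894]]
holes [[0.4568, 0.221], [0.4799, -0.2782], [0.6791, -0.2684], [0.6554, 0.2307]]
plate TL TR [[0.6845, 0.2501], [0.7091, -0.2874]]
stop top left face [[0.6173, -0.1291], [0.5605, -0.1284]]
stop BR [[0.5606, -0.1672]]
lip tip [[0.571, -0.1089]]
 S stop top [[0.5701, -0.1664], [0.5652, -0.1321], [0.6212, -0.129]]
collar top [[0.4705, -0.0759]]
pad top [[0.4923, -0.1663], [0.5009, -0.2127], [0.4552, -0.2205], [0.4459, -0.1758]]
tube top [[0.5372, 0.21]]
{'fx': 371.64829954431775, 'fy': 371.64829954431775, 'cx': 321.8550041961365, 'cy': 243.53912211058602, 'R': array([[ 0.4256,  0.9049, -0.0017],
       [ 0.8662, -0.4068,  0.2901],
       [ 0.2618, -0.1249, -0.957 ]]), 't': array([-0.6236, -0.0348,  0.3919])}
```

Top and scene views agree to within about 6 mm. The tab is near (0.535, 0.058) and needs about +0.33 rad to lie parallel to the fence. I'll swing the gripper over it, aligned with the fence and half closed, and look through the wrist camera.

>>> {"op": "play_rows", "data": {
  "targets": [
    [0.5,0.0204,-0.0535,0,0,0,0.0488],
    [0.5,0.0204,-0.0535,0,0,0,0.0488],
    [0.5,0.0204,-0.0535,0,0,0,0.0488],
    [0.5,0.0204,-0.0535,0,0,0,0.0488],
    [0.5,0.0204,-0.0535,0,0,0,0.0488],
    [0.5,0.0204,-0.0535,0,0,0,0.0488],
    [0.5,0.0204,-0.0535,0,0,0,0.0488],
    [0.5,0.0204,-0.0535,0,0,0,0.0488],
    [0.5,0.0204,-0.0535,0,0,0,0.0488],
    [0.5,0.0204,-0.0535,0,0,0,0.0488],
    [0.5,0,0,0,0,0,0],
    [0.5,0,0,0,0,0,0]
  ]
}}

```text
time_s: 1.6
position: [0.4698, 0.0305, 0.2221]
tcp_rot: [[-0.999, -0.046, -0.002], [-0.046, 0.999, 0.001], [0.002, 0.001, -1.0]]
force: [-0.3, 0.4, 0.5]
opening: 0.505
```

```bash
python3 - <<'E'
from h import *
c=bot.get_calibration('wrist'); im=bot.capture('wrist'); cv2.imwrite('pics/w1.png',im)
import pickle; pickle.dump(c,open('w1.pkl','wb'))
s=bot.read_state();print(s['time_s'],s['position'],s['tcp_rot'],s['opening'],s['force'])
E
```

```text
1.65 [0.46957435 0.03112196 0.22217402] [[-9.98871804e-01 -4.74557390e-02 -1.75262200e-03]
 [-4.74570576e-02  9.98873021e-01  7.18559516e-04]
 [ 1.71654705e-03  8.00923123e-04 -9.99998206e-01]] 0.4991350305833434 [-0.97300012 -0.16606666  0.15226429]
```

View pics/w1.png

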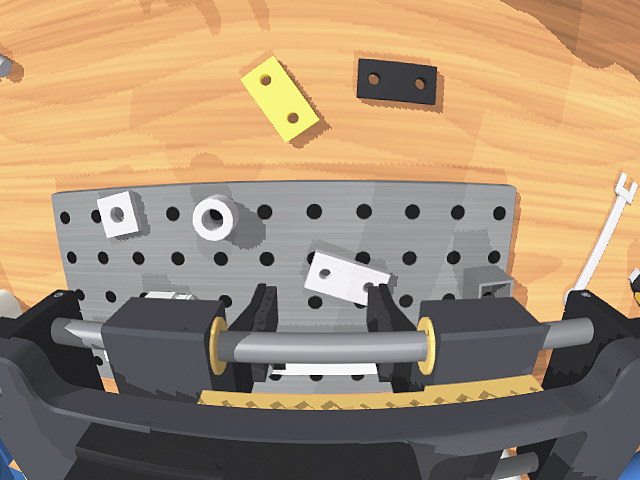

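The wrist picture looks back toward the robot: the tab's top is at about (313,241)–(391,275)–(375,305)–(304,278), the collar at (213,218) and the pad at (118,214). The gripper body mostly hides the fence.

```bash
python3 - <<'E'
from h import *
import pickle; c=pickle.load(open('w1.pkl','rb'))
print(-c['R'].T@c['t'])
print('tab',world('wrist',[(313,241),(391,275),(375,305),(304,278)],.032,c).round(4).tolist())
print('holes',world('wrist',[(65,217),(499,213)],.02,c).round(4).tolist())
print('fence top front',world('wrist',[(272,369),(376,368)],.044,c).round(4).tolist())
print('collar',world('wrist',[(213,218)],.048,c).round(4).tolist())
print('stop',px('wrist',[[.569,-.1285,.044],[.569,-.1285,.02]],c))
E
```

```text
[0.38899155 0.02664324 0.38465807]
tab [[0.493, 0.0232, 0.032], [0.5258, 0.1049, 0.032], [0.5606, 0.0916, 0.032], [0.5329, 0.0155, 0.032]]
holes [[0.4801, -0.2765, 0.02], [0.4553, 0.2225, 0.02]]
fence top front [[0.641, -0.0171, 0.044], [0.6344, 0.0994, 0.044]]
collar [[0.4698, -0.0733, 0.048]]
stop [[170.43252264 305.31114666]
 [177.90598148 296.16417119]]
```

>>> {"op": "play_rows", "data": {
  "targets": [
    [0.6,0,0.01,-0.05,0,0,0],
    [0.6,0,0.01,-0.05,0,0,0],
    [0.6,0,0.01,-0.05,0,0,0],
    [0.6,0,0.001,-0.03,0,0,0],
    [0.6,0,0,-0.016,0,0,0],
    [0.6,0,0,0,0,0,0],
    [0.6,0,0,0,0,0,0]
  ]
}}

```text
time_s: 2.52
position: [0.4706, 0.0622, 0.0271]
tcp_rot: [[-0.999, -0.049, 0.001], [-0.049, 0.999, -0.0], [-0.001, -0.0, -1.0]]
force: [0.1, -0.4, -0.1]
opening: 0.399
```

>>> {"op": "play_rows", "data": {
  "targets": [
    [0.6,0.007,0.0003,0,0,0,0],
    [0.6,0.007,0.0003,0,0,0,0],
    [0.6,0.007,0.0003,0,0,0,0],
    [0.6,0.007,0.0003,0,0,0,0],
    [0.6,0.007,0.0003,0,0,0,0],
    [0.6,0.007,0.0003,0,0,0,0],
    [0.6,0.007,0.0003,0,0,0,0],
    [0.6,0.007,0.0003,0,0,0,0],
    [0.6,0.007,0.0003,0,0,0,0],
    [0.6,0.007,0.0003,0,0,0,0],
    [0.6,0.005,0.0003,0,0,0,0],
    [0.6,0,0,0,0,0,0]
  ]
}}

```text
time_s: 4.03
position: [0.5468, 0.0645, 0.0266]
tcp_rot: [[-0.999, -0.047, 0.002], [-0.047, 0.999, -0.0], [-0.002, -0.0, -1.0]]
force: [0.1, -0.8, -0.1]
opening: 0.396
```

>>> {"op": "play_rows", "data": {
  "targets": [
    [0.6,0.004,0.0002,0,0,0,0],
    [0.6,0.004,0.0002,0,0,0,0],
    [0.6,0,0,0,0,0,0]
  ]
}}

```text
time_s: 4.4
position: [0.5544, 0.0649, 0.0266]
tcp_rot: [[-0.999, -0.047, 0.001], [-0.047, 0.999, -0.0], [-0.001, -0.0, -1.0]]
force: [0.4, 0.4, 0.1]
opening: 0.4
```

>>> {"op": "play_rows", "data": {
  "targets": [
    [0.6,0.003,0.0001,0,0,0,0],
    [0.6,0.003,0.0001,0,0,0,0],
    [0.6,0.002,0.0001,0,0,0,0],
    [0.6,0,0,0,0,0,0]
  ]
}}

```text
time_s: 4.9
position: [0.5622, 0.0652, 0.0266]
tcp_rot: [[-0.999, -0.047, 0.001], [-0.047, 0.999, -0.0], [-0.001, -0.0, -1.0]]
force: [-0.9, 0.6, 0.7]
opening: 0.395
```

>>> {"op": "play_rows", "data": {
  "targets": [
    [0.6,0.002,0.0001,0,0,0,0],
    [0.6,0,0,0,0,0,0]
  ]
}}

```text
time_s: 5.15
position: [0.5634, 0.0653, 0.0265]
tcp_rot: [[-0.999, -0.047, -0.001], [-0.047, 0.999, -0.0], [0.001, -0.0, -1.0]]
force: [-2.5, -0.1, 1.6]
opening: 0.4
```

>>> {"op": "play_rows", "data": {
  "targets": [
    [0.6,0.002,0.0001,0,0,0,0],
    [0.6,0.001,0,0,0,0,0],
    [0.6,0,0,0,0,0,0]
  ]
}}

```text
time_s: 5.52
position: [0.5635, 0.0654, 0.0265]
tcp_rot: [[-0.999, -0.048, -0.007], [-0.048, 0.999, -0.0], [0.007, 0.0, -1.0]]
force: [-7.0, -1.9, 7.1]
opening: 0.4
```

```bash
python3 - <<'E'
from h import *
s=bot.read_state();print(s['force'],s['position'])
a=cv2.resize(bot.capture('scene')[200:350,240:430],None,fx=4,fy=4,interpolation=cv2.INTER_CUBIC)
cv2.imwrite('pics/s2.png',a)
E
```

```text
[-7.01563443 -1.91616888  7.1141247 ] [0.56351137 0.06537965 0.02647762]
```

View pics/s2.png

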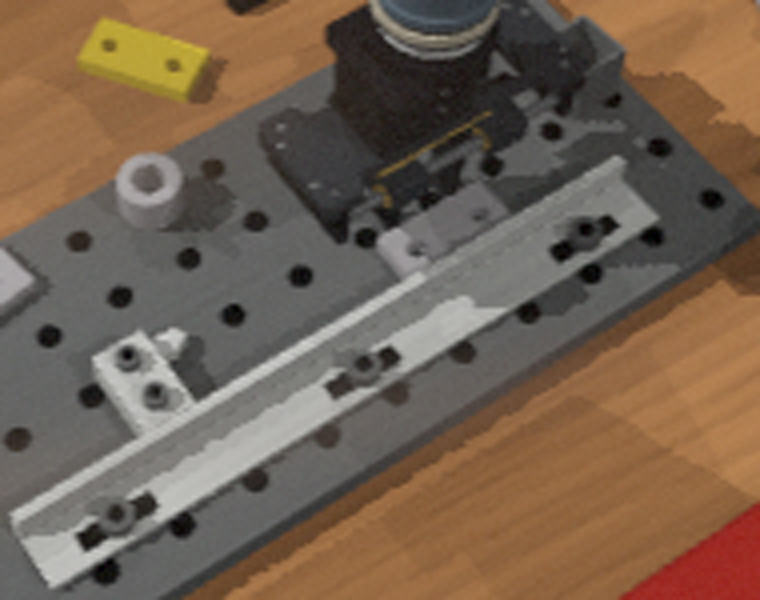

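The scene crop shows the tab flush against the fence, with its -y end at about (378,240)–(405,275) in the crop, and the pocket well ahead. I'll work out where its ends are.

```bash
python3 - <<'E'
from h import *
f=lambda p:(np.array(p,float)+.5)/4-.5+[240,200]
print(world('scene',f([(378,240),(488,184),(512,203)]),.032).round(4).tolist())
print(world('scene',f([(183,330),(205,398)]),.044).round(4).tolist())
E
```

```text
[[0.5775, 0.0284, 0.032], [0.5781, 0.1114, 0.032], [0.5981, 0.1158, 0.032]]
[[0.5776, -0.11, 0.044], [0.6241, -0.1216, 0.044]]
```

>>> {"op": "play_rows", "data": {
  "targets": [
    [0.6,-0.007,0,0,0,0,0],
    [0.6,-0.01,0,0.0,0,0,0],
    [0.8,-0.02,0,0.01,0,0,0],
    [1,0,0.02,0.04,0,0,0],
    [1,0,0.03,0,0,0,0],
    [1,0.02,0.02,0,0,0,0],
    [1,0,0,0,0,0,0],
    [1,0,0,0,0,0,0]
  ]
}}

```text
time_s: 6.58
position: [0.5487, 0.1351, 0.0762]
tcp_rot: [[-0.999, -0.047, -0.001], [-0.047, 0.999, -0.0], [0.001, -0.0, -1.0]]
force: [-0.4, -0.2, -0.4]
opening: 0.005
```

>>> {"op": "play_rows", "data": {
  "targets": [
    [1,0.038,0.011,0,0,0,0],
    [1,0,0,-0.025,0,0,0],
    [1,0,0,-0.025,0,0,0],
    [1,0,0,0,0,0,0]
  ]
}}

```text
time_s: 7.08
position: [0.585, 0.1454, 0.0245]
tcp_rot: [[-0.999, -0.046, -0.006], [-0.046, 0.999, -0.0], [0.006, -0.0, -1.0]]
force: [-1.2, -0.7, 0.8]
opening: 0.006
```

```bash
python3 - <<'E'
from h import *
s=bot.read_state();print(s['force'],s['position'],s['time_s'])
a=bot.capture('scene')[200:350,240:430]; b=bot.capture('top')[170:270,228:420]
r=lambda a:cv2.resize(a,(760,int(760*a.shape[0]/a.shape[1])),interpolation=cv2.INTER_CUBIC)
cv2.imwrite('pics/s3.png',r(a))
E
```

```text
[-1.17841015 -0.74393986  0.82840368] [0.58495315 0.14536887 0.02449115] 7.075
```

View pics/s3.png

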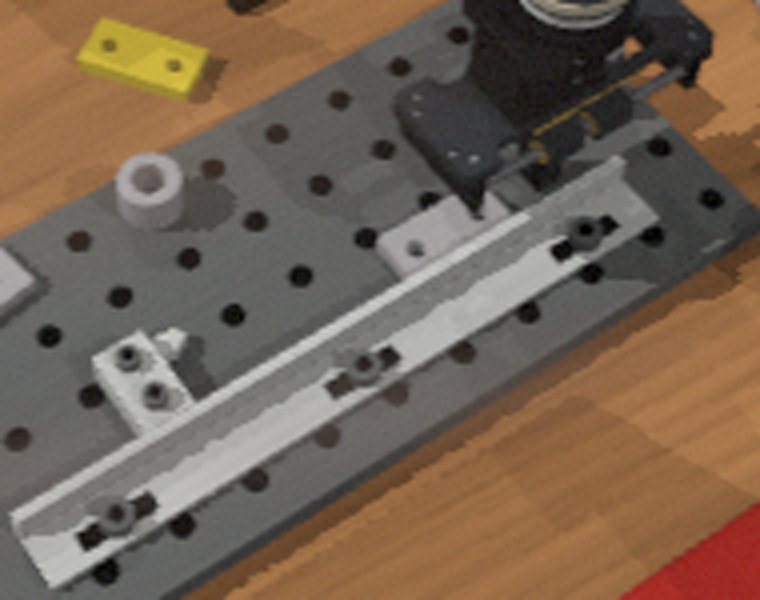

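The tab is still against the fence and the closed fingers are just beyond its +y end. Now I'll slide it along with a slight bias into the fence.

>>> {"op": "play_rows", "data": {
  "targets": [
    [1,0.0006,-0.01,0,0,0,0],
    [1,0.0006,-0.01,0,0,0,0],
    [1,0.0006,-0.01,0,0,0,0],
    [1,0.0006,-0.01,0,0,0,0],
    [1,0.0006,-0.01,0,0,0,0],
    [1,0.0006,-0.01,0,0,0,0],
    [1,0.0005,-0.007,0,0,0,0],
    [1,0,0,0,0,0,0]
  ]
}}

```text
time_s: 8.18
position: [0.5917, 0.0785, 0.0263]
tcp_rot: [[-0.999, -0.047, -0.0], [-0.047, 0.999, -0.001], [0.0, -0.001, -1.0]]
force: [-0.3, 0.0, -0.0]
opening: 0.004
```

```bash
python3 - <<'E'
from h import *
s=bot.read_state();print(s['force'],s['position'],s['time_s'])
a=bot.capture('scene')[200:350,240:430]
r=lambda a:cv2.resize(a,(760,int(760*a.shape[0]/a.shape[1])),interpolation=cv2.INTER_CUBIC)
cv2.imwrite('pics/s4.png',r(a))
E
```

```text
[-0.27160231  0.04877702 -0.03691238] [0.59167087 0.07851268 0.02631074] 8.175
```

View pics/s4.png

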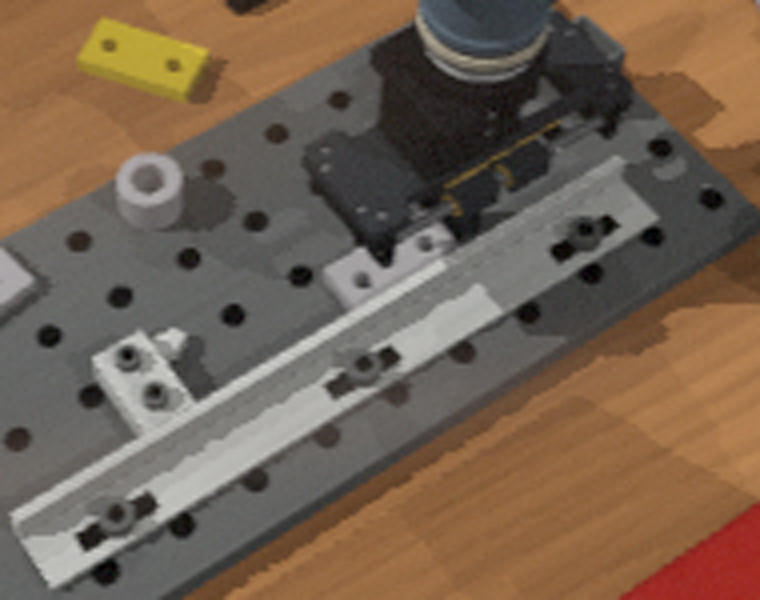

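The tab has moved along with the fingers and is still parallel and against the fence, with its leading corner at about (325,265) in the crop. I'll go on to just before the lip.

>>> {"op": "play_rows", "data": {
  "targets": [
    [1,0.0005,-0.009,0,0,0,0],
    [1,0.0005,-0.009,0,0,0,0],
    [1,0.0005,-0.009,0,0,0,0],
    [1,0.0005,-0.009,0,0,0,0],
    [1,0.0005,-0.009,0,0,0,0],
    [1,0.0005,-0.009,0,0,0,0],
    [1,0.0005,-0.009,0,0,0,0],
    [1,0.0005,-0.009,0,0,0,0],
    [1,0.0003,-0.005,0,0,0,0],
    [1,0,0,0,0,0,0]
  ]
}}

```text
time_s: 9.48
position: [0.597, 0.0016, 0.0268]
tcp_rot: [[-0.999, -0.047, 0.002], [-0.047, 0.999, -0.001], [-0.002, -0.001, -1.0]]
force: [0.4, 0.5, 0.1]
opening: 0.005
```

```bash
python3 - <<'E'
from h import *
s=bot.read_state();print(s['force'],s['position'],s['time_s'])
a=bot.capture('scene')[250:325,250:350]
r=lambda a:cv2.resize(a,None,fx=8,fy=8,interpolation=cv2.INTER_CUBIC)
cv2.imwrite('pics/s5.png',r(a))
E
```

```text
[0.36697911 0.47740794 0.11393658] [0.59700098 0.00161568 0.02679827] 9.475
```

View pics/s5.png

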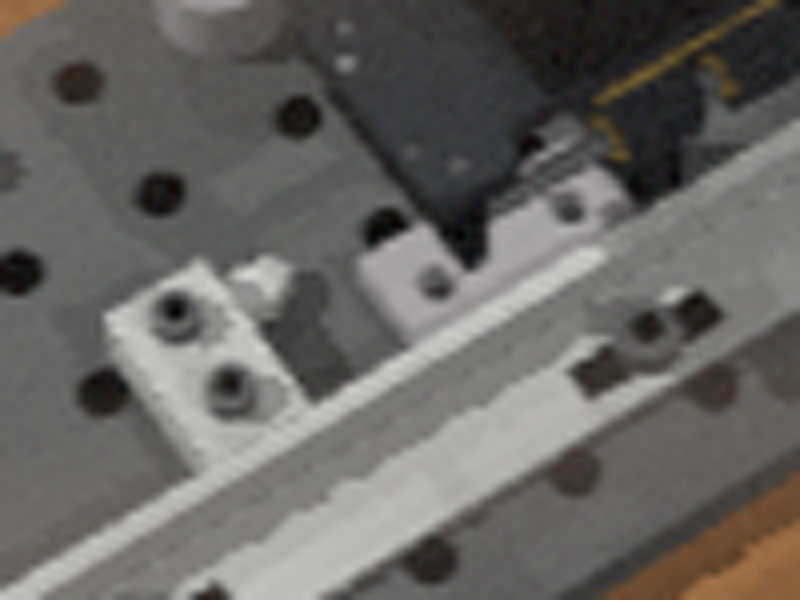

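The tab is flat on the fence, just short of the lip mouth (lip at about (260,285), tab's leading corner at about (360,265) in the crop), and clear of the lip. I'll push it in slowly.

>>> {"op": "play_rows", "data": {
  "targets": [
    [1,0.0003,-0.005,0,0,0,0],
    [1,0.0003,-0.005,0,0,0,0],
    [1,0.0003,-0.005,0,0,0,0],
    [1,0.0003,-0.005,0,0,0,0],
    [1,0.0002,-0.004,0,0,0,0],
    [1,0,0,0,0,0,0]
  ]
}}

```text
time_s: 10.28
position: [0.5975, -0.0224, 0.0264]
tcp_rot: [[-0.999, -0.047, 0.0], [-0.047, 0.999, -0.001], [0.0, -0.001, -1.0]]
force: [-0.2, -0.7, -0.6]
opening: 0.013
```

>>> {"op": "play_rows", "data": {
  "targets": [
    [1,0.0001,-0.002,0,0,0,0],
    [1,0.0001,-0.002,0,0,0,0],
    [1,0,0,0,0,0,0]
  ]
}}

```text
time_s: 10.65
position: [0.5975, -0.0258, 0.0264]
tcp_rot: [[-0.999, -0.047, -0.0], [-0.047, 0.999, -0.0], [0.0, -0.0, -1.0]]
force: [-0.2, -0.3, -0.2]
opening: 0.002
```

>>> {"op": "play_rows", "data": {
  "targets": [
    [1,0.0001,-0.002,0,0,0,0],
    [1,0.0001,-0.002,0,0,0,0],
    [1,0,0,0,0,0,0]
  ]
}}

```text
time_s: 11.02
position: [0.5979, -0.0299, 0.0265]
tcp_rot: [[-0.999, -0.047, 0.0], [-0.047, 0.999, -0.0], [-0.0, -0.0, -1.0]]
force: [-0.1, -0.0, 0.3]
opening: 0.007
```

>>> {"op": "play_rows", "data": {
  "targets": [
    [1,0.0001,-0.002,0,0,0,0],
    [1,0.0001,-0.002,0,0,0,0],
    [1,0,0,0,0,0,0]
  ]
}}

```text
time_s: 11.4
position: [0.5981, -0.0339, 0.0266]
tcp_rot: [[-0.999, -0.047, 0.0], [-0.047, 0.999, -0.0], [-0.0, -0.0, -1.0]]
force: [-0.8, 0.2, 0.1]
opening: 0.003
```

>>> {"op": "play_rows", "data": {
  "targets": [
    [1,0.0001,-0.002,0,0,0,0],
    [1,0,0,0,0,0,0]
  ]
}}

```text
time_s: 11.65
position: [0.5982, -0.0357, 0.0266]
tcp_rot: [[-0.999, -0.047, 0.0], [-0.047, 0.999, -0.0], [-0.0, -0.0, -1.0]]
force: [0.4, 0.9, 0.3]
opening: 0.008
```

>>> {"op": "play_rows", "data": {
  "targets": [
    [1,0.0001,-0.002,0,0,0,0],
    [1,0.0001,-0.002,0,0,0,0],
    [1,0,0,0,0,0,0]
  ]
}}

```text
time_s: 12.02
position: [0.5983, -0.0395, 0.0266]
tcp_rot: [[-0.999, -0.047, -0.0], [-0.047, 0.999, 0.0], [0.0, 0.0, -1.0]]
force: [0.1, 2.2, 0.5]
opening: 0.007
```

>>> {"op": "play_rows", "data": {
  "targets": [
    [1,0.0001,-0.002,0,0,0,0],
    [1,0,0,0,0,0,0]
  ]
}}

```text
time_s: 12.28
position: [0.5981, -0.0397, 0.0266]
tcp_rot: [[-0.999, -0.046, -0.001], [-0.046, 0.999, 0.003], [0.0, 0.003, -1.0]]
force: [0.9, 6.8, 1.4]
opening: 0.005
```

```bash
python3 - <<'E'
from h import *
s=bot.read_state();print(s['force'],s['position'],s['time_s'])
a=bot.capture('scene')[250:325,250:350]
r=lambda a:cv2.resize(a,None,fx=8,fy=8,interpolation=cv2.INTER_CUBIC)
cv2.imwrite('pics/s6.png',r(a))
E
```

```text
[0.90237134 6.76191903 1.41756204] [ 0.59811296 -0.03966801  0.02659328] 12.275
```

View pics/s6.png

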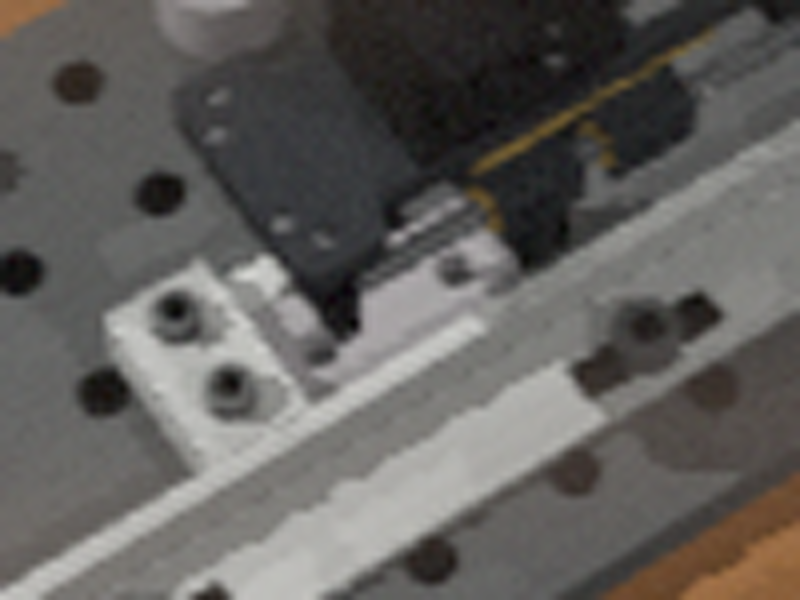

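>>> {"op": "play_rows", "data": {
  "targets": [
    [1,0.0001,-0.002,0,0,0,0],
    [1,0,0,0,0,0,0],
    [1,-0.0003,0.006,0,0,0,0],
    [1,-0.0005,0.01,0,0,0,0],
    [1,-0.003,0.02,0.01,0,0,0],
    [1,0,0.01,0.04,0,0,0],
    [1,0,0.03,0.05,0,0,0],
    [1,-0.01,0.05,0.02,0,0,0],
    [1,-0.01,0.05,0.02,0,0,0],
    [1,0,0.05,0.0,0,0,0],
    [1,0,0,0,0,0,0]
  ]
}}

```text
time_s: 13.7
position: [0.5737, 0.1866, 0.1677]
tcp_rot: [[-0.999, -0.053, 0.002], [-0.053, 0.999, 0.001], [-0.002, 0.001, -1.0]]
force: [-0.3, -0.6, -0.6]
opening: 0.007
```

```bash
python3 - <<'E'
from h import *
s=bot.read_state();print(s['force'],s['position'],s['time_s'])
a=bot.capture('scene')[250:325,250:350]; b=bot.capture('top')[190:240,305:385]
cv2.imwrite('pics/s7.png',np.hstack([cv2.resize(a,(400,300),interpolation=cv2.INTER_CUBIC),cv2.resize(b,(400,300),interpolation=cv2.INTER_CUBIC)]))
cv2.imwrite('pics/s8.png',cv2.resize(a,None,fx=8,fy=8,interpolation=cv2.INTER_CUBIC))
E
```

```text
[-0.29701086 -0.64126069 -0.62869801] [0.57373089 0.18661749 0.16770604] 13.7
```

View pics/s8.png

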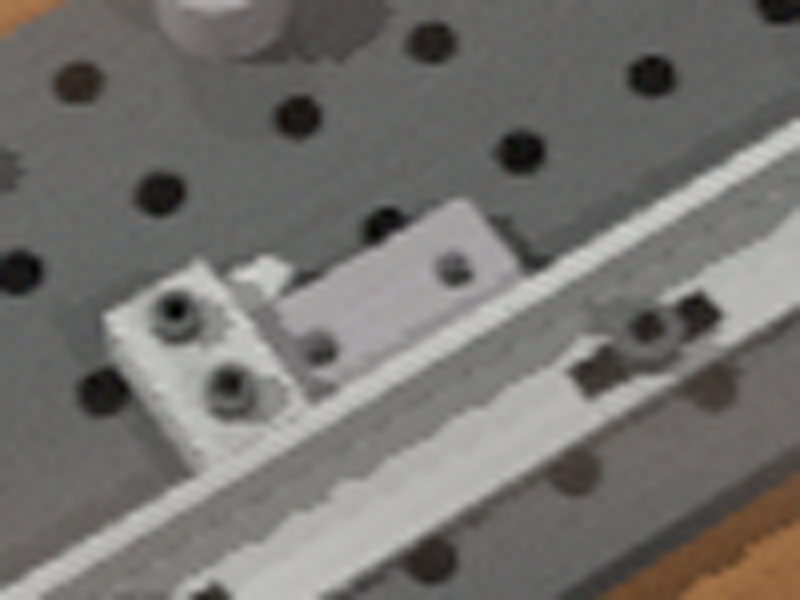

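The tab sits in the pocket behind the lip. Its robot-side edge runs from about (285,297) to (462,200), and the stop's edge from (205,262). Checking the numbers:

```bash
python3 - <<'E'
from h import *
f=lambda p:(np.array(p,float)+.5)/8-.5+[250,250]
th=.0475; A=np.array([[np.cos(th),np.sin(th)],[-np.sin(th),np.cos(th)]])
g=lambda l,p,z:print(l,(world('scene',f(p),z)[:,:2]@A.T*1000).round(1).tolist())
g('tab near edge',[(285,297),(462,200),(525,268)],.032)
g('tab holes',[(320,347),(455,268)],.032)
g('fence top front edge',[(320,398),(520,285),(795,120)],.044)
g('stop top',[(203,260),(311,403)],.044)
# hole midpoint -> tab centre
E
```

```text
tab near edge [[575.7, -141.0], [577.1, -78.4], [607.6, -76.2]]
tab holes [[596.0, -141.5], [595.9, -93.5]]
fence top front edge [[616.3, -153.9], [617.6, -84.8], [616.6, 17.2]]
stop top [[557.7, -157.6], [616.2, -156.9]]
```

View pics/s7.png

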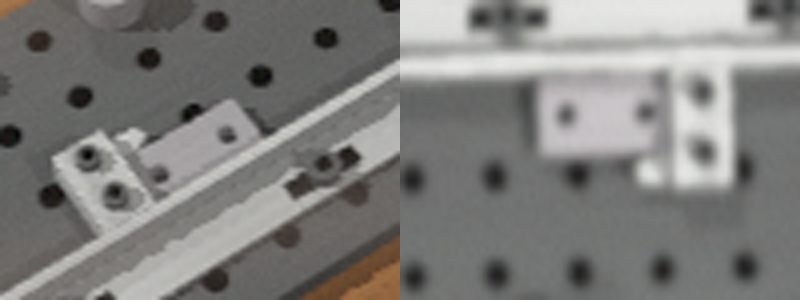

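Everything agrees: in fixture axes the tab's centre is about 20.5 mm from the fence face and 39.5 mm from the stop face, and it is parallel. The arm is clear.

```bash
python3 -c "
from rig import bot
print(bot.hand_in())"
```

```text
the job is handed in; nothing more can be done
None
```

The tab is home in the corner pocket, flush with both the fence and the end stop, and the job was handed in after about 14 s of robot time. I pushed it square onto the fence with the half-open fingertips. Then I slid it along the fence with the closed fingertips on its trailing end until it met the stop, let go and backed off to a tip height of about 0.17 m.

**Final position:** measured in the scene picture, the tab's centre is about 20–21 mm from the fence face and 39.5 mm from the stop face (home is 20 and 40). It is parallel to the fence within about 0.01–0.02 rad. The top view taken at the same moment shows the same.

**Contact:** pushing against the stop gave about 7 N, and the wrist force was near zero after backing off.

**Other objects:** I steered clear of everything else, and nothing looked moved in the pictures I viewed. I did not re-measure each object at the end.

**Disagreements:** the early top and scene views differed by up to about 6 mm on where the fence was, so I found the fence and stop by contact instead. The fingertips also reached the stop about 6 mm later than I first estimated, probably because I took the closed fingers as thicker than they are.

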